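Clamp a lino block with a fold-away crank

ROBOT

A 7-joint arm with a two-finger parallel gripper is mounted at the origin on a cart in front of the work surface, level with it; the furniture and walls round the work are solid. World frame = base frame: x ahead of the robot, y to its left, z up, the work surface at z = 0. Lengths are in m, angles in rad, forces in N, time in s.
With the tool pointing down it reaches from about 0.35 to 0.9 m from the base axis. Payload 8.1 kg.
Tool frame: the origin (TCP) lies at the very end of the fingers, on their centre line; the grasp point (between the pads) lies 19 mm behind it (arm.tcp_to_grasp is the z of the grasp point in the tool frame, in m); z points along the fingers, y is the line along which they close (so a half turn about z gives the same grasp; the last joint's range is limited). The gripper opens to 92 mm and grips with 3 to 60 N. Pads are 19 mm wide; open, the fingers measure 130 mm over their backs; the gripper's body (75 mm by 190 mm) begins 47 mm behind the grasp point.
Start: joints at [1.029, 0.434, 0.025, 1.573, -0.012, 1.134, -0.075], TCP at [0.266, -0.566, 0.227] pointing down, gripper open.
Joint ranges: [-2.62, 2.62], [-0.44, 2.09], [-1.27, 1.32], [0.08, 2.57], [-1.32, 4.46], [0.12, 2], [-2.74, 2.74]. Speed limits (rad/s): [2.22, 2.22, 3.01, 3.01, 3.14, 3.14, 3.14].

INTERFACE

Orientations are given as a rotation vector (axis times angle).
In Python, from cell import readout, vision, sign_off, arm gives the robot as it stands. The module is installed in compiled form; this text tells all that it offers.
- The arm moves only by the shell command python3 -m creep 'ROWS' [FORCE]. ROWS is JSON, a list of rows, each a list of 5 numbers: the shift along the tool's x, y, z in units of 4 cm (1.0 is 4 cm), then the turn about the tool's z in units of 4 degrees (1.0 is 4 degrees), then the opening, from 0 (shut) to 1 (fully open). A call has 1 to 12 rows; each row shifts and turns the commanded pose from where the row before left it, along the tool's axes as they then stand; what a row does not reach is not made up. A row lasts 1/8 s, in which the tool goes at most 62.5 mm and 10.7 degrees, less where a joint would pass 70% of its speed; a pose out of reach is approached as far as the arm can. A call with a number of a shift or a turn outside -1 to 1 is refused whole. A call with a gripper value outside its range is refused whole. The fingers move at their own pace and stop on an object; FORCE is the grip in N (left out, the last holds). Time passes only in rows, so rows that do not move let the fingers close. It gives the time, the measured TCP pose, the force, the opening and the grip force at its end, in the units of the state.
- readout.observe(): the state, without advancing time (a new reading comes with each control period).
- vision.get_image(name): name is "side" or "top"; returns a dict with "pixels" (480x640x3 uint8, blue, green, red), "z_map" (480x640 float32, m along the optical axis (not along the pixel's ray), 0 where there is no reading), "camera_matrix" (3x3 intrinsics, pixels), "position" and "rotation" of the camera in the world. Camera axes: x right, y up, looking along -z (the intrinsics and any distortion apply to the point x, -y, -z); pixel columns grow to the right and rows downward; lengths in m; the calibration is good to about 2 mm. A picture is of the moment at which its call begins.
- sign_off(): hands the job in; it is judged then, once.
The state is a dict: "clock": time; "joints": joint angles; "dq": joint speeds; "joint_efforts": joint torques, N m; "position": TCP position; "ee_rot": TCP orientation; "force": force on the tool from outside, world axes, zero at the start; "ft_torque": the same for the moment, N m; "width": opening from 0.0 (shut) to 1.0 (fully open); "gripper_force": force on a finger pad.
Only numpy, scipy, OpenCV 4.12 (cv2) and the standard library are available. Lean on these libraries where they do the work, as an engineer would, in place of code of your own. Each camera call takes 0.05 s, during which the arm holds its last target. There are 200 camera calls.

TASK

In the small green screw press, swing the folded crank grip up from the crank arm and push it down fully home, so that it locks upright. Then wind the crank clockwise until the platen holds the lino block firmly, without forcing it, and let go, leaving the grip locked upright and everything else as it stands.

Things in the scene. Friction and masses are not known exactly. Their poses are not given: they have to be found in the camera images.
- press: Small green bench screw press, bolted down, does not move. Base plate 150 x 214 mm (x, y), 18 mm thick, steel bed at z = 20 mm; two columns at y = +-84 mm and a cross head over it, highest 149 mm. Origin under the base's centre, x to the back (away from the robot at yaw 0), z up. The screw, the crank and the platen are on its z axis
- crank_axis (a point): Point on the crank's turning axis (vertical) at the height of the top face of the crank arm, 166 mm above the bench
- crank (a joint): Turn of the crank in rad, positive clockwise seen from above; 0 has the arm along the press's -x. Each radian clockwise lowers the platen by 2.5 mm; the screw stays where it is left. Winding takes about 7 N at the grip while the platen is free; after it meets the block, about 1.9 N more for each mm (0.4 rad): 2.5 to 5 N above free running is firm, 6.5 N above is too much
- grip_pin (a point): Middle of the grip's hinge pin, in the fork at the end of the crank arm: 60 mm from the crank axis, 24 mm above the arm's top (190 mm above the bench). The pin is horizontal, square to the arm
- grip_mid (a point): Middle of the black sleeve of the grip: round, 70 mm long, 22 mm thick at most, on the line from the pin, 55 mm from the pin while drawn out and 47 mm when pushed home. The sleeve turns freely on its stem, so a hand need not turn with the crank
- grip_fold (a joint): Swing of the grip about its pin in rad: 0 folded flat over the arm (pointing from the pin to the crank axis and 30 mm beyond it, with 13 mm free between sleeve and arm), 1.57 upright, stop at 1.60. A weak spring (1.5 N at the sleeve) folds it back when it is let go unlocked
- grip_lock (a joint): How far the grip is pushed along its stem towards the pin, in m: 0 drawn out, 0.008 fully home. Only upright (within about 0.08 rad) will its foot enter the socket in the fork; that takes about 5 N, and home it stays in and cannot fold, but has about 0.09 rad of play. It can be drawn out again by hand
- press_ram: Steel spindle that the crank drives up and down on the press's axis; origin at its lower end, 76 mm above the bench at crank 0 and 2.5 mm lower per radian. It carries the platen, aluminium, 74 x 146 x 12 mm, on springs of 45 N per mm. Under the platen is a plywood facing board, thinner or thicker each time, whose face is 47 to 55 mm above the bench at crank 0; it meets the block
- lino_block: Lino block, 68 x 120 x 21 mm high, long side along the press's y, loose on the press's bed under the platen. Origin under its centre
- ink_tin: Bystander: white and blue ink tin, 61 mm across, 88 mm high; origin under its centre
- rosin_jar: Bystander: orange screw jar, 62 mm across, 88 mm high; origin under its centre
- sanding_block: Bystander: brown sanding block, 61 x 112 x 31 mm; origin under its centre
- ink_tube: Bystander: tube of ink with a blue band, 39 x 134 x 27 mm, lying; origin under its centre
- tape_roll: Bystander: roll of tape lying flat, 89 mm across, 24 mm high; origin under its centre

How it is judged:
On the way, in this order (a step that is already met when the one before it is completed fails the run):
1. the grip stands upright and is pushed home in its socket (at least 6.5 of 8 mm), with the block not yet clamped (value of joint grip_fold above 1.42 rad and value of joint grip_lock above 0.0065 m and contact force between press_ram and lino_block below 5 N), for 0.2 s.
2. the platen presses on the block with more than 50 N (contact force between press_ram and lino_block above 50 N), for 0.2 s.
At the end, for the whole second after the job is handed in: The platen presses the lino block with 50 to 140 N, the block is still within 15 mm of the middle of the bed, the crank is at rest, and the grip stands upright (more than 1.42 rad) and home in its socket (more than 6.5 mm) (contact force between press_ram and lino_block between 50 and 140 N and value of joint grip_fold above 1.42 rad and value of joint grip_lock above 0.0065 m and x of lino_block in the frame of press between -0.015 and 0.015 m and y of lino_block in the frame of press between -0.015 and 0.015 m and velocity of joint crank between -0.05 and 0.05 rad/s); the robot touches nothing.
It fails at once if the block is crushed (more than 165 N) (contact force between press_ram and lino_block above 165 N).
It fails at once if the ink tin, jar, sanding block, ink tube or tape roll is shifted by more than 20 mm (distance of any of ink_tin, rosin_jar, sanding_block, ink_tube, tape_roll from where it was at the start of the episode above 0.02 m).
It also fails if it takes over 70 s, if anything falls off the work surface, if the arm or the gripper's body presses on something with over 40 N, if the wrist force passes 120 N, or if a joint passes its speed limit or range.

## Working session

There is one attempt and no reset: what is moved stays moved. The work goes in short steps, Python scripts to look and compute and a shell command to move; the robot and the scene stay as the last step left them, time stands still between calls to the robot, and variables do not carry over. Pictures are saved under pics/ and viewed, at most 13 in all, crops included, and the job is handed in when it is done.

```bash
mkdir -p pics
cat > h.py <<'E'
import numpy as np,cv2
from cell import readout,vision
from scipy.spatial.transform import Rotation as R
def shot(n):
    im=vision.get_image(n);return im
def world(im,u,v,z=None):
    K=np.array(im["camera_matrix"]);d=z if z else im["z_map"][int(v),int(u)]
    p=np.array([(u-K[0,2])/K[0,0]*d,-(v-K[1,2])/K[1,1]*d,-d])
    M=np.array(im["rotation"]);M=M if M.shape==(3,3) else R.from_rotvec(M).as_matrix()
    return M@p+np.array(im["position"])
def cloud(im):
    K=np.array(im["camera_matrix"]);d=im["z_map"];v,u=np.mgrid[:480,:640]
    p=np.stack([(u-K[0,2])/K[0,0]*d,-(v-K[1,2])/K[1,1]*d,-d],-1)
    M=np.array(im["rotation"]);M=M if M.shape==(3,3) else R.from_rotvec(M).as_matrix()
    return p@M.T+np.array(im["position"])
E
python3 - <<'E'
from h import *
import pickle
for n in("top","side"):
    im=shot(n);cv2.imwrite(f"pics/{n}0.png",im["pixels"]);pickle.dump(im,open(n+"0.pkl","wb"))
    print(n,im["position"],im["rotation"],im["camera_matrix"],[k for k in im])
s=readout.observe();print(s)
E
```

```text
top [ 0.34023253 -0.16330256  1.59248988] [ 0.10342848 -0.09976789 -1.58111805] [[618.86784102   0.         315.81340355]
 [  0.         618.86784102 238.685385  ]
 [  0.           0.           1.        ]] ['pixels', 'z_map', 'camera_matrix', 'position', 'rotation']
side [ 0.5362914  -1.35681841  0.57677194] [ 1.21109238e+00 -8.01491501e-04  4.10475860e-02] [[565.03780475   0.         320.35628831]
 [  0.         565.03780475 235.75927762]
 [  0.           0.           1.        ]] ['pixels', 'z_map', 'camera_matrix', 'position', 'rotation']
{'clock': 0.1, 'joints': array([ 1.02937667,  0.43513306,  0.02497979,  1.57399576, -0.01161632,
        1.13398411, -0.07507972]), 'dq': array([ 0.00061317, -0.00234428, -0.00037497, -0.00276207, -0.00056302,
        0.0028457 , -0.00010136]), 'joint_efforts': array([ 4.10390116e-03, -6.69127321e+01,  9.89058316e-01, -3.15147936e+01,
       -6.03782432e-02,  3.74816428e-02,  7.52641904e-05]), 'position': array([ 0.2653086 , -0.5653994 ,  0.22604009]), 'ee_rot': array([-3.06501585e+00, -6.83398940e-01,  6.41708955e-04]), 'force': array([-0.23144901,  0.04490175, -0.78432852]), 'ft_torque': array([ 0.03425063,  0.02904767, -0.0087908 ]), 'gripper_force': 0.0, 'width': 0.9981634722806233}
```

View pics/top0.png

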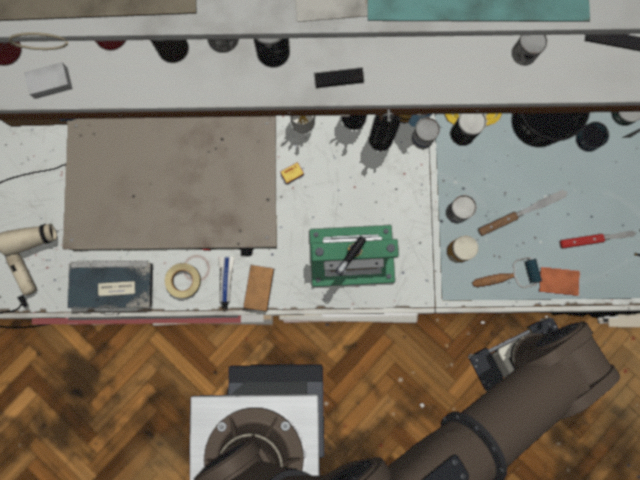

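View pics/side0.png

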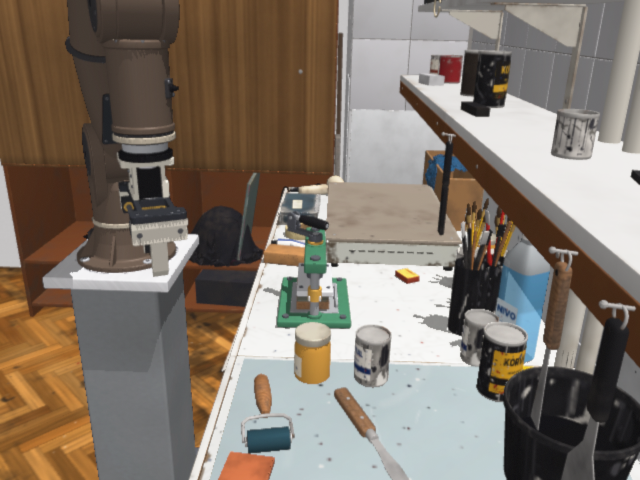

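The top view shows the press at about (352,255), with the black grip running from (345,270) to (363,240). In the side view the press is at (315,280) and the grip at (313,222). The jar is at (312,353) and the tin at (372,355). Next I'll take an enlarged crop and the depth numbers.

Run:
```python
from h import *
import pickle
t=pickle.load(open("top0.pkl","rb"));s=pickle.load(open("side0.pkl","rb"))
a=cv2.resize(t["pixels"][215:295,300:405],None,fx=5,fy=5,interpolation=cv2.INTER_CUBIC)
b=cv2.resize(s["pixels"][205:335,270:360],None,fx=3,fy=3,interpolation=cv2.INTER_CUBIC)
o=np.zeros((400,800,3),np.uint8);o[:400,:525]=a;o[:390,527:797]=b;cv2.imwrite("pics/crop.png",o)
C=cloud(t)
hsv=cv2.cvtColor(t["pixels"],cv2.COLOR_BGR2HSV)
roi=np.zeros((480,640),bool);roi[215:300,295:410]=1
g=(hsv[...,0]>55)&(hsv[...,0]<90)&(hsv[...,1]>110)&roi
for lo,hi in((.005,.03),(.12,.158)):
    P=C[g&(C[...,2]>lo)&(C[...,2]<hi)]
    r=cv2.minAreaRect((P[:,:2]*1000).astype(np.float32));print(lo,len(P),r,P.mean(0))
k=(t["pixels"].max(2)<70)&roi&(C[...,2]>.17)
P=C[k];print(len(P),P.mean(0));r=cv2.minAreaRect((P[:,:2]*1000).astype(np.float32));print(r,cv2.boxPoints(r),np.percentile(P[:,2],[5,50,95]))
for z in (.16,.17,.18,.19,.2,.21):
  m=roi&(abs(C[...,2]-z)<.005);print(z,m.sum(),C[m].mean(0) if m.any() else 0, C[m].min(0) if m.any() else 0,C[m].max(0) if m.any() else 0)
```

```text
0.005 9 ((443.3809814453125, -229.47994995117188), (157.08871459960938, 38.99734115600586), 71.47415924072266) [ 0.46295256 -0.20079427  0.01760964]
0.12 1 ((496.07794189453125, -189.33950805664062), (0.0, 0.0), 0.0) [ 0.49607795 -0.18933951  0.14700886]
243 [ 0.49137484 -0.24532436  0.21472397]
((435.43731689453125, -208.85768127441406), (24.147768020629883, 209.6992950439453), 57.86014938354492) [[ 340.23248 -163.30255]
 [ 517.79584 -274.86   ]
 [ 530.64215 -254.41281]
 [ 353.0788  -142.85538]] [0.1902985  0.19797102 0.20390001]
0.16 25 [ 0.48390054 -0.24233237  0.16219075] [ 0.44065263 -0.26583028  0.15622577] [ 0.51554767 -0.20457544  0.16490869]
0.17 22 [ 0.4746209  -0.23134515  0.16819615] [ 0.44004881 -0.26549197  0.1653028 ] [ 0.5119463  -0.20212973  0.17460502]
0.18 6 [ 0.45090152 -0.21521786  0.17868998] [ 0.4418152  -0.22237094  0.17544498] [ 0.46473799 -0.20415928  0.18293193]
0.19 107 [ 0.47854007 -0.23419335  0.19202169] [ 0.4408804  -0.27334327  0.18608448] [ 0.52697453 -0.20382249  0.19494031]
0.2 253 [ 0.48847582 -0.24188022  0.19883341] [ 0.44052711 -0.27300883  0.19500079] [ 0.52637267 -0.20363268  0.20492295]
0.21 6 [ 0.49458788 -0.2503307   0.20633787] [ 0.44870422 -0.2655068   0.20518792] [ 0.51826355 -0.22360142  0.20763061]
```

View pics/crop.png

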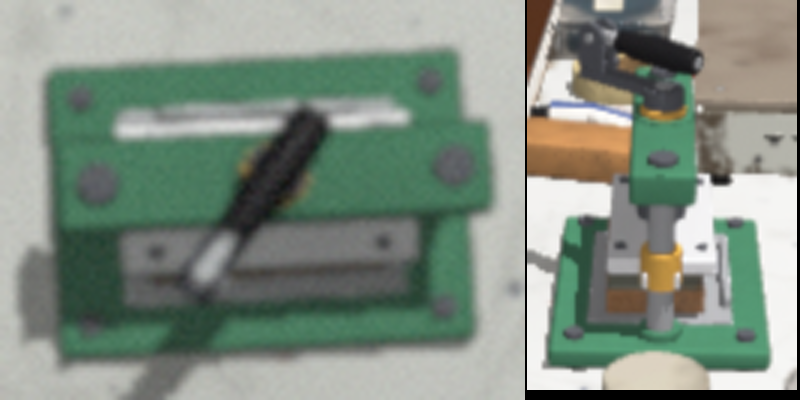

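The crop shows the grip's pin end at top pixel (341,271) and its tip at (363,237). The cross head bolts are at (319.6,251.8) and (390.6,248).

Run:
```python
from h import *
import pickle
t=pickle.load(open("top0.pkl","rb"))
def at(u,v,z):
    c=np.array(t["position"]);p=world(t,u,v,1.0)-c;return c+p*(z-c[2])/p[2]
px=lambda x,y:(300+x/5-.4,215+y/5-.4)
A=at(*px(98,184),.149);B=at(*px(453,165),.149)
c=(A+B)/2;print("bolts",A,B,np.linalg.norm(A-B),"axis",c);d=B-A
print("press yaw",np.degrees(np.arctan2(d[0],-d[1])))
print("pin end",at(*px(200,285),.195),"tip",at(*px(315,112),.195))
C=cloud(t);roi=np.zeros((480,640),bool);roi[230:280,330:375]=1
P=C[roi&(C[...,2]>.18)&(C[...,2]<.21)];m=P[:,:2].mean(0);u,s,v=np.linalg.svd(P[:,:2]-m)
q=(P[:,:2]-m)@v[0];print("grip pca",m,v[0],q.min(),q.max(),np.degrees(np.arctan2(v[0,1],v[0,0])))
w=(c[:2]-m)@v[1];print("axis off line",w,"pin est",c[:2]+.06*v[0],c[:2]-.06*v[0])
for n,(uu,vv) in dict(tin=(461,208),jar=(463,250)).items():print(n,at(uu,vv,.088))
from scipy.spatial.transform import Rotation as R
s=readout.observe();print(R.from_rotvec(s["ee_rot"]).as_matrix().round(3),s["position"])
```

```text
bolts [ 0.49754392 -0.16868511  0.149     ] [ 0.50436832 -0.33540934  0.149     ] 0.16686384189412592 axis [ 0.50095612 -0.25204723  0.149     ]
press yaw 2.3439360070341717
pin end [ 0.44600389 -0.21403042  0.195     ] tip [ 0.52423792 -0.26777831  0.195     ]
grip pca [ 0.48548068 -0.2396581 ] [-0.80492913  0.59337096] -0.04989179100797039 0.05148981382299888 143.60341138735254
axis off line 0.0007896957733463906 pin est [ 0.45266037 -0.21644497] [ 0.54925187 -0.28764949]
tin [ 0.60729876 -0.51991095  0.088     ]
jar [ 0.50311137 -0.52034552  0.088     ]
[[ 0.905  0.425 -0.001]
 [ 0.425 -0.905  0.001]
 [-0.    -0.001 -1.   ]] [ 0.2653086  -0.5653994   0.22604009]
```

```bash
python3 -m creep '[[0.74,-0.35,-0.05,0,1],[0.74,-0.35,-0.05,0,1],[0.74,-0.35,-0.05,0,1],[0.74,-0.35,-0.05,0,1],[0.74,-0.35,-0.05,0,1],[0.74,-0.35,-0.05,0,1],[0.74,-0.35,-0.05,0,1],[0.74,-0.35,-0.05,0,1],[0.74,-0.35,-0.05,0,1],[0.74,-0.35,-0.05,0,1],[0.74,-0.35,0,0,1],[0.74,-0.35,0,0,1]]' 20
python3 -m creep '[[0,0,0,1,1],[0,0,0,1,1],[0,0,0,1,1],[0,0,0,1,1],[0,0,0,1,1],[0,0,0,1,1],[0,0,0,1,1],[0,0,0,1,1],[0,0,0,1,1],[0,0,0,1,1],[0,0,0,1,1],[0,0,0,1,1]]'
python3 -m creep '[[0,0,0,1,1],[0,0,0,1,1],[0,0,0,1,1],[0,0,0,0.4,1],[0,0,0,0,1]]'
cat >> h.py <<'E'
e=np.array([.805,-.593,0]);AX=np.array([.501,-.252,0]);PIN=np.array([.4525,-.2165,.19])
def st(target=None):
    s=readout.observe();M=R.from_rotvec(s["ee_rot"]).as_matrix()
    print("t",round(s["clock"],2),"tcp",s["position"].round(4),"F",s["force"].round(2),"w",round(s["width"]*92,1),"gf",round(s["gripper_force"],1),"x",M[:,0].round(3),"z",M[:,2].round(3))
    if target is not None: print("delta units",(M.T@(np.array(target)-s["position"])/.04).round(3))
    return s,M
E
python3 -c "
from h import *
st(PIN+.075*e+[0,0,-.017])"
```

```text
clock: 1.6
position: [0.5161, -0.2619, 0.2464]
ee_rot: [-3.066, -0.683, 0.001]
force: [-0.4, 0.1, 0.4]
width: 1.0
gripper_force: 0.0
clock: 3.1
position: [0.5154, -0.2627, 0.2463]
ee_rot: [-3.078, 0.626, 0.001]
force: [-1.1, -0.3, 0.1]
width: 1.0
gripper_force: 0.0
clock: 3.72
position: [0.5156, -0.2628, 0.2465]
ee_rot: [2.984, -0.982, -0.001]
force: [-0.1, 0.4, -0.6]
width: 1.003
gripper_force: 0.0
t 3.73 tcp [ 0.5156 -0.2628  0.2465] F [-0.11  0.36 -0.58] w 92.2 gf 0.0 x [ 0.805 -0.594 -0.   ] z [-0.  0. -1.]
delta units [-0.081  0.004  1.838]
```

```bash
python3 -m creep '[[-0.04,0,0.4,0,1],[-0.04,0,0.4,0,1],[0,0,0.4,0,1],[0,0,0.4,0,1],[0,0,0.2,0,1],[0,0,0,0,1],[0,0,0,0,0.15],[0,0,0,0,0.15],[0,0,0,0,0.15],[0,0,0,0,0.15],[0,0,0,0,0.15],[0,0,0,0,0.15]]' 8
python3 - <<'E'
from h import *
st(PIN+.075*e+[0,0,-.017])
im=shot("side");cv2.imwrite("pics/s1.png",cv2.resize(im["pixels"][120:300,220:420],None,fx=3,fy=3))
E
```

```text
clock: 5.22
position: [0.5131, -0.2609, 0.1747]
ee_rot: [2.984, -0.983, 0.0]
force: [-0.8, 0.2, 0.8]
width: 0.397
gripper_force: 0.0
t 5.22 tcp [ 0.5131 -0.2609  0.1747] F [-0.77  0.24  0.8 ] w 36.5 gf 0.0 x [ 0.804 -0.594  0.   ] z [ 0. -0. -1.]
delta units [-0.005  0.005  0.044]
```

View pics/s1.png

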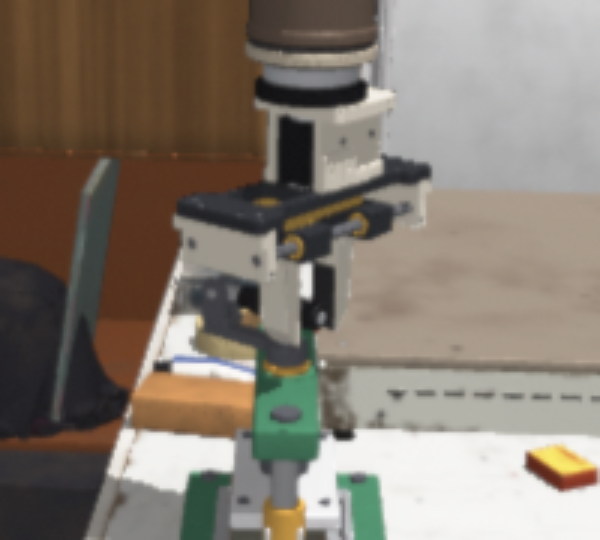

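The fingers straddle the sleeve at about (305,300) in the crop, still closing. I'll finish closing.

```bash
python3 -m creep '[[0,0,0,0,0],[0,0,0,0,0],[0,0,0,0,0],[0,0,0,0,0],[0,0,0,0,0]]' 8
python3 - <<'E'
from h import *
st()
# arc increments, TCP along tool x (toward axis) and z(down), r=75
th=np.radians(np.arange(0,91,7.5));x=.075*np.cos(th);z=-.075*np.sin(th)
print(np.c_[np.diff(x),np.diff(z)].round(4)/.04)
E
```

```text
clock: 5.9
position: [0.5131, -0.2611, 0.1747]
ee_rot: [2.984, -0.983, 0.0]
force: [-1.0, -1.5, 0.1]
width: 0.231
gripper_force: 8.0
t 5.9 tcp [ 0.5131 -0.2611  0.1747] F [-0.96 -1.46  0.07] w 21.2 gf 8.0 x [ 0.804 -0.594  0.   ] z [-0. -0. -1.]
[[-0.015  -0.245 ]
 [-0.0475 -0.24  ]
 [-0.08   -0.2325]
 [-0.1075 -0.22  ]
 [-0.1375 -0.205 ]
 [-0.1625 -0.185 ]
 [-0.185  -0.1625]
 [-0.205  -0.1375]
 [-0.22   -0.1075]
 [-0.2325 -0.08  ]
 [-0.24   -0.0475]
 [-0.245  -0.015 ]]
```

```bash
python3 -m creep '[[-0.02,0,-0.24,0,0],[-0.05,0,-0.24,0,0],[-0.08,0,-0.23,0,0],[-0.11,0,-0.22,0,0],[-0.14,0,-0.2,0,0],[-0.16,0,-0.18,0,0]]'
python3 -m creep '[[-0.19,0,-0.16,0,0],[-0.2,0,-0.14,0,0],[-0.22,0,-0.11,0,0],[-0.23,0,-0.08,0,0],[0,0,0,0,0]]'
python3 - <<'E'
from h import *
st(PIN+[0,0,.0597])
im=shot("side");cv2.imwrite("pics/s2.png",cv2.resize(im["pixels"][120:300,220:420],None,fx=3,fy=3))
E
```

```text
clock: 6.65
position: [0.4945, -0.2472, 0.2275]
ee_rot: [-2.984, 0.983, 0.001]
force: [-1.6, -0.5, -3.9]
width: 0.235
gripper_force: 8.0
clock: 7.28
position: [0.4675, -0.2273, 0.2467]
ee_rot: [-2.984, 0.983, 0.0]
force: [-2.0, -1.0, -9.9]
width: 0.235
gripper_force: 8.0
t 7.28 tcp [ 0.4675 -0.2273  0.2467] F [-1.96 -1.03 -9.85] w 21.7 gf 8.0 x [ 0.804 -0.594 -0.   ] z [-0.  0. -1.]
delta units [-0.462  0.007 -0.074]
```

View pics/s2.png

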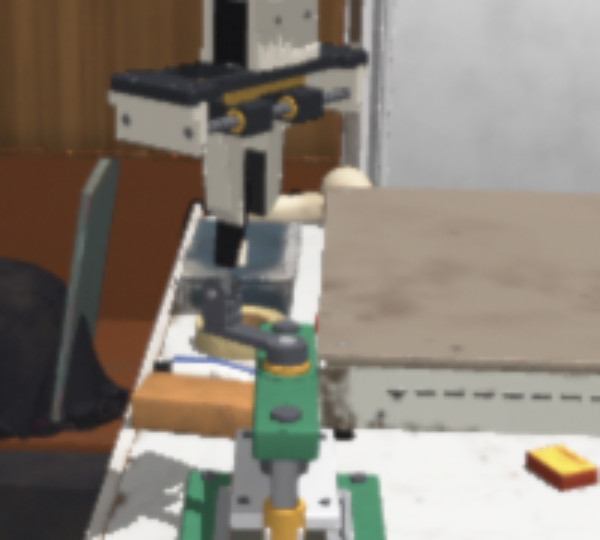

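Grip at (230,240) in the crop is almost upright and held. I'll bring it the remaining bit upright.

```bash
python3 -m creep '[[-0.15,0,0.03,0,0],[-0.15,0,0.04,0,0],[-0.15,0,0.03,0,0],[0,0,0,0,0],[0,0,0,0,0]]'
python3 - <<'E'
from h import *
st(PIN+[0,0,.0597])
im=shot("side");t=shot("top")
a=cv2.resize(im["pixels"][180:280,260:350],None,fx=4,fy=4);b=cv2.resize(t["pixels"][225:300,300:390],None,fx=4,fy=4)
o=np.zeros((400,730,3),np.uint8);o[:,:360]=a;o[:300,365:725]=b;cv2.imwrite("pics/s3.png",o)
E
```

```text
clock: 7.95
position: [0.4548, -0.2178, 0.2437]
ee_rot: [2.983, -0.983, 0.006]
force: [4.1, -5.6, 1.4]
width: 0.233
gripper_force: 8.0
t 7.95 tcp [ 0.4548 -0.2178  0.2437] F [ 4.12 -5.55  1.36] w 21.4 gf 8.0 x [ 0.804 -0.595  0.004] z [ 0.003 -0.002 -1.   ]
delta units [-0.064  0.009 -0.151]
```

View pics/s3.png

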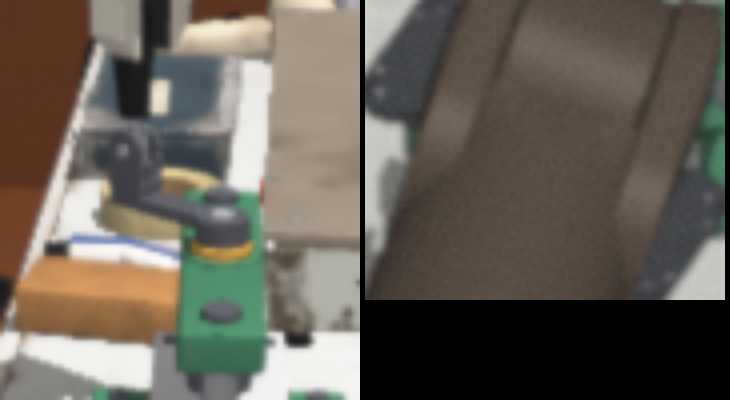

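The grip is upright and against its stop: about 7 N along the tool's +x. Now I'll grip harder and push down.

```bash
python3 -m creep '[[0.03,0,0,0,0],[0,0,0,0,0],[0,0,0,0,0],[0,0,0.05,0,0],[0,0,0.05,0,0],[0,0,0.05,0,0],[0,0,0.05,0,0],[0,0,0,0,0]]' 30
python3 -c "
from h import *
st()"
```

```text
clock: 9.05
position: [0.4562, -0.2186, 0.2379]
ee_rot: [2.983, -0.983, 0.009]
force: [-2.6, -3.1, 26.5]
width: 0.226
gripper_force: 30.0
t 9.05 tcp [ 0.4562 -0.2186  0.2379] F [-2.61 -3.14 26.54] w 20.8 gf 30.0 x [ 0.804 -0.595  0.005] z [ 0.005 -0.002 -1.   ]
```

```bash
for i in 1 2 3; do python3 -m creep '[[-0.01,0,0.025,0,0],[0,0,0,0,0]]' 45 | sed -n 2,4p; done
python3 - <<'E'
from h import *
st()
im=shot("side");a=cv2.resize(im["pixels"][160:260,260:350],None,fx=6,fy=6,interpolation=cv2.INTER_CUBIC);cv2.imwrite("pics/s4.png",a)
E
```

```text
position: [0.4563, -0.2187, 0.2377]
ee_rot: [2.983, -0.983, 0.011]
force: [-5.4, -3.1, 33.7]
position: [0.4565, -0.2187, 0.2375]
ee_rot: [2.983, -0.984, 0.014]
force: [-5.2, -3.6, 39.7]
position: [0.4567, -0.2188, 0.2374]
ee_rot: [2.983, -0.984, 0.016]
force: [-5.7, -3.2, 44.9]
t 9.8 tcp [ 0.4567 -0.2188  0.2374] F [-5.73 -3.17 44.93] w 20.4 gf 45.1 x [ 0.804 -0.595  0.01 ] z [ 0.01  -0.004 -1.   ]
```

View pics/s4.png

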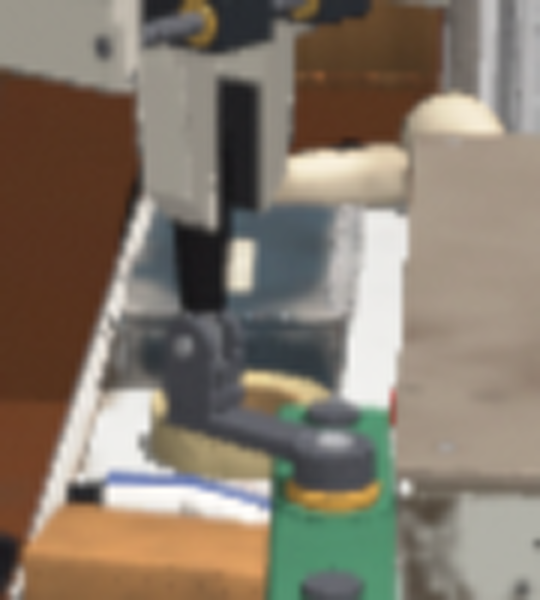

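Sleeve bottom at about (200,312), pin at (183,347): a gap of about 13 mm, which fits the grip being home (12 mm). I'll take the pressure off and check that it resists tilting.

```bash
python3 -m creep '[[0,0,-0.05,0,0],[0,0,-0.05,0,0],[0,0,0,0,0]]' 20 | sed -n 2,4p; python3 -m creep '[[0.08,0,0,0,0],[0,0,0,0,0]]' | sed -n 2,4p;python3 -m creep '[[0.08,0,0,0,0],[0,0,0,0,0]]' | sed -n 2,4p;python3 -m creep '[[0.08,0,0,0,0],[0,0,0,0,0]]' | sed -n 2,4p
```

```text
position: [0.4551, -0.2178, 0.2365]
ee_rot: [2.983, -0.983, 0.006]
force: [5.3, -7.0, 2.8]
position: [0.4564, -0.2187, 0.2362]
ee_rot: [-2.984, 0.983, -0.001]
force: [-0.0, -2.5, 8.0]
position: [0.4585, -0.2204, 0.2361]
ee_rot: [-2.984, 0.983, 0.001]
force: [-2.0, -1.2, 8.9]
position: [0.4609, -0.2223, 0.2359]
ee_rot: [-2.984, 0.983, 0.002]
force: [-2.4, -2.6, 7.0]
```

```bash
python3 -m creep '[[0.08,0,0,0,0],[0,0,0,0,0]]' | sed -n 2,4p;python3 -m creep '[[0.08,0,0,0,0],[0,0,0,0,0]]' | sed -n 2,4p
```

```text
position: [0.4628, -0.2237, 0.2357]
ee_rot: [-2.983, 0.982, 0.004]
force: [-3.8, -0.6, 7.6]
position: [0.4646, -0.2251, 0.2353]
ee_rot: [-2.983, 0.982, 0.007]
force: [-5.8, 1.3, 6.7]
```

Run:
```python
from h import *
im=shot("side");a=cv2.resize(im["pixels"][160:260,260:350],None,fx=6,fy=6,interpolation=cv2.INTER_CUBIC);cv2.imwrite("pics/s5.png",a)
```

```text
(no output)
```

View pics/s5.png

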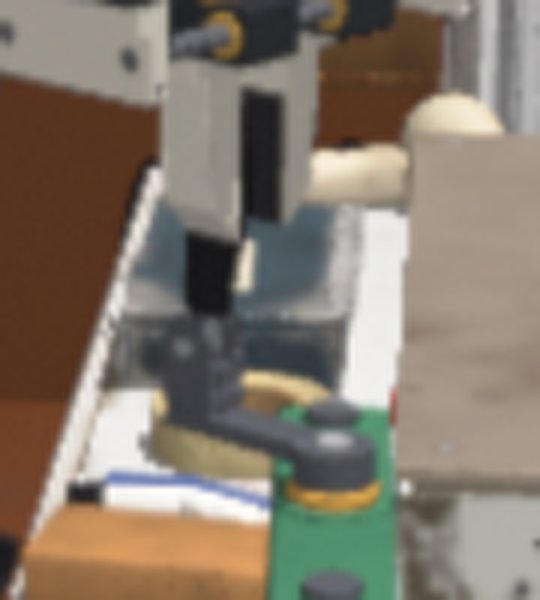

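The sleeve sits right on the fork at (208,318), slightly tilted with the hand. I'll go back upright, press home again, then let go to test it.

```bash
python3 -m creep '[[-0.12,0,0,0,0],[-0.12,0,0,0,0],[-0.1,0,0,0,0],[0,0,0,0,0]]' 45 | sed -n 2,4p
python3 -m creep '[[0,0,0.04,0,0],[0,0,0.04,0,0],[0,0,0,0,0]]' 45 | sed -n 2,4p
python3 -m creep '[[0,0,0.04,0,0],[0,0,0.04,0,0],[0,0,0,0,0]]' 45 | sed -n 2,4p
```

```text
position: [0.4562, -0.219, 0.2361]
ee_rot: [2.983, -0.983, 0.004]
force: [4.7, -6.3, 1.5]
position: [0.4574, -0.2197, 0.2354]
ee_rot: [2.983, -0.983, 0.009]
force: [-1.6, -5.4, 23.8]
position: [0.4589, -0.2205, 0.2347]
ee_rot: [2.983, -0.984, 0.017]
force: [-3.1, -4.4, 43.1]
```

```bash
python3 -m creep '[[0,0,-0.08,0,0],[0,0,-0.07,0,0],[-0.03,0,0,0,0],[0,0,0,0,0.5],[0,0,0,0,0.5],[0,0,0,0,0.5],[0,0,0,0,0.5],[0,0,0,0,0.5]]' 20 | sed -n 2,6p
python3 - <<'E'
from h import *
st(PIN)
im=shot("side");a=cv2.resize(im["pixels"][160:260,260:350],None,fx=6,fy=6,interpolation=cv2.INTER_CUBIC);cv2.imwrite("pics/s6.png",a)
E
```

```text
position: [0.4545, -0.2176, 0.2353]
ee_rot: [-2.984, 0.983, 0.0]
force: [0.4, -0.7, 0.1]
width: 0.497
gripper_force: 0.0
t 13.78 tcp [ 0.4545 -0.2176  0.2353] F [ 0.38 -0.72  0.05] w 45.8 gf 0.0 x [ 0.804 -0.594 -0.   ] z [-0.  0. -1.]
delta units [-0.057  0.009  1.132]
```

View pics/s6.png

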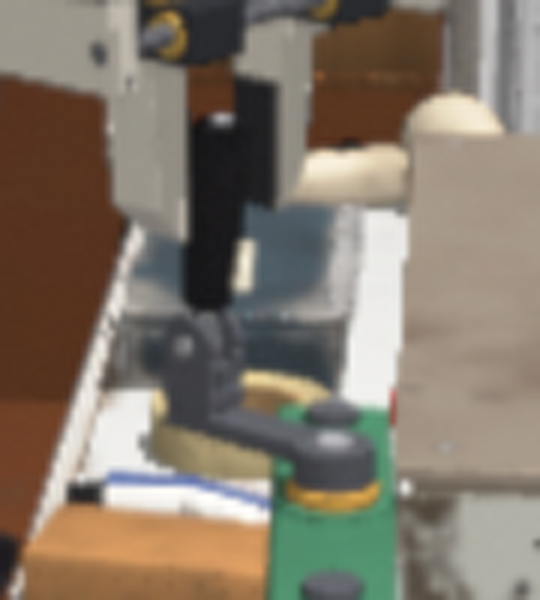

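Released, the grip stands by itself: sleeve top at (215,118), foot at (207,308). It is locked. I'll lower the hand a little, regrip and plan the circle.

```bash
python3 -m creep '[[0,0,0.15,0,0.5],[-0.02,0,0.15,0,0.5],[0,0,0,0,0],[0,0,0,0,0],[0,0,0,0,0],[0,0,0,0,0],[0,0,0,0,0],[0,0,0,0,0]]' 20 | sed -n 2,6p
cat >> h.py <<'E'
def w():
    s,M=st();d=s["position"]-AX;q=np.arctan2(-d[1]*M[1,1]-d[0]*M[0,1],-(d[:2]@M[:2,0]))
    ph=np.arctan2(d[1],d[0]);tg=np.array([np.sin(ph),-np.cos(ph)]);rd=d[:2]/np.hypot(*d[:2])
    print("a %.3f rad %.4f Ftan %.2f Frad %.2f"%(q%6.2832,np.hypot(*d[:2]),-s["force"][:2]@tg,-s["force"][:2]@rd))
E
python3 - <<'E'
from h import *
w()
a=np.arange(0,6.2,.15)
print([f"{x:.2f}:{p:.2f},{q:.2f}" for x,p,q in zip(a[1:],-1.5*np.diff(np.cos(a)),-1.5*np.diff(np.sin(a)))])
E
```

```text
position: [0.454, -0.2174, 0.2235]
ee_rot: [2.984, -0.983, 0.0]
force: [-0.8, -1.0, 1.2]
width: 0.23
gripper_force: 20.0
t 14.82 tcp [ 0.454  -0.2174  0.2235] F [-0.8  -0.98  1.17] w 21.1 gf 20.0 x [ 0.804 -0.594  0.   ] z [ 0. -0. -1.]
a 6.281 rad 0.0584 Ftan 1.27 Frad -0.06
['0.15:0.02,-0.22', '0.30:0.05,-0.22', '0.45:0.08,-0.21', '0.60:0.11,-0.19', '0.75:0.14,-0.18', '0.90:0.17,-0.15', '1.05:0.19,-0.13', '1.20:0.20,-0.10', '1.35:0.22,-0.07', '1.50:0.22,-0.03', '1.65:0.22,0.00', '1.80:0.22,0.03', '1.95:0.21,0.07', '2.10:0.20,0.10', '2.25:0.18,0.13', '2.40:0.16,0.15', '2.55:0.14,0.18', '2.70:0.11,0.20', '2.85:0.08,0.21', '3.00:0.05,0.22', '3.15:0.01,0.22', '3.30:-0.02,0.22', '3.45:-0.05,0.22', '3.60:-0.08,0.21', '3.75:-0.11,0.19', '3.90:-0.14,0.17', '4.05:-0.17,0.15', '4.20:-0.19,0.12', '4.35:-0.20,0.10', '4.50:-0.22,0.06', '4.65:-0.22,0.03', '4.80:-0.22,-0.00', '4.95:-0.22,-0.04', '5.10:-0.21,-0.07', '5.25:-0.20,-0.10', '5.40:-0.18,-0.13', '5.55:-0.16,-0.16', '5.70:-0.14,-0.18', '5.85:-0.11,-0.20', '6.00:-0.08,-0.21', '6.15:-0.05,-0.22']
```

```bash
python3 -m creep '[[0.02,-0.22,0,0,0],[0.05,-0.22,0,0,0],[0.08,-0.21,0,0,0]]' | sed -n 3,4p; python3 -c "
from h import *
w()";  python3 -m creep '[[0.11,-0.19,0,0,0],[0.14,-0.18,0,0,0],[0.17,-0.15,0,0,0]]' | sed -n 4p; python3 -c "
from h import *
w()"
```

```text
ee_rot: [2.982, -0.985, -0.003]
force: [-7.2, -3.7, 4.8]
t 15.2 tcp [ 0.4729 -0.2008  0.2233] F [-7.23 -3.69  4.84] w 20.9 gf 20.0 x [ 0.803 -0.596 -0.001] z [-0.002 -0.001 -1.   ]
a 0.432 rad 0.0584 Ftan 8.11 Frad -0.24
force: [-8.6, -0.6, 2.1]
t 15.57 tcp [ 0.4984 -0.1928  0.2228] F [-8.64 -0.63  2.11] w 21.1 gf 20.0 x [ 0.804 -0.595 -0.004] z [-0.004  0.001 -1.   ]
a 0.890 rad 0.0593 Ftan 8.66 Frad 0.24
```

```bash
W='from h import *
w()'; python3 -m creep '[[0.19,-0.13,0,0,0],[0.2,-0.1,0,0,0],[0.22,-0.07,0,0,0]]' >/dev/null; python3 -c "$W"; python3 -m creep '[[0.22,-0.03,0,0,0],[0.22,0,0,0,0]]' >/dev/null; python3 -c "$W";  python3 -m creep '[[0.22,0.03,0,0,0],[0.21,0.07,0,0,0]]' >/dev/null; python3 -c "$W"
```

```text
t 15.95 tcp [ 0.5252 -0.1973  0.2226] F [-7.61  0.85  2.81] w 21.1 gf 20.0 x [ 0.804 -0.594 -0.004] z [-0.004  0.001 -1.   ]
a 1.351 rad 0.0598 Ftan 7.30 Frad 2.30
t 16.2 tcp [ 0.5399 -0.2067  0.2225] F [-8.22  1.32  2.62] w 21.3 gf 20.0 x [ 0.804 -0.594 -0.005] z [-0.005  0.001 -1.   ]
a 1.645 rad 0.0597 Ftan 7.09 Frad 4.36
t 16.45 tcp [ 0.5512 -0.22    0.2225] F [-8.6   1.84  3.24] w 21.1 gf 20.0 x [ 0.804 -0.594 -0.005] z [-0.005  0.002 -1.   ]
a 1.938 rad 0.0596 Ftan 6.18 Frad 6.26
```

```bash
W='from h import *
w()'; python3 -m creep '[[0.18,0.12,0,0,0],[0.17,0.15,0,0,0]]' >/dev/null; python3 -c "$W"; python3 -m creep '[[0.15,0.16,0,0,0],[0.13,0.19,0,0,0]]' >/dev/null; python3 -c "$W";  python3 -m creep '[[0.1,0.2,0,0,0],[0.07,0.21,0,0,0]]' >/dev/null; python3 -c "$W"
```

```text
t 16.7 tcp [ 0.5574 -0.2356  0.2226] F [-3.11  6.62  1.38] w 21.2 gf 20.0 x [ 0.805 -0.593 -0.004] z [-0.003  0.003 -1.   ]
a 2.223 rad 0.0587 Ftan 7.23 Frad 1.13
t 16.95 tcp [ 0.5592 -0.2527  0.2227] F [ 1.17  6.61 -1.61] w 21.4 gf 20.0 x [ 0.806 -0.592 -0.003] z [-0.001  0.004 -1.   ]
a 2.520 rad 0.0582 Ftan 6.62 Frad -1.09
t 17.2 tcp [ 0.556  -0.2699  0.2227] F [ 3.11  6.53 -3.35] w 21.0 gf 20.0 x [ 0.806 -0.592 -0.001] z [ 0.001  0.004 -1.   ]
a 2.823 rad 0.0578 Ftan 7.17 Frad -0.93
```

```bash
W='from h import *
w()'; python3 -m creep '[[0.05,0.22,0,0,0],[0.02,0.22,0,0,0]]' >/dev/null; python3 -c "$W"|tail -1; python3 -m creep '[[-0.02,0.22,0,0,0],[-0.05,0.22,0,0,0]]' >/dev/null; python3 -c "$W"|tail -1;  python3 -m creep '[[-0.08,0.2,0,0,0],[-0.11,0.19,0,0,0]]' >/dev/null; python3 -c "$W"
```

```text
a 3.134 rad 0.0580 Ftan 7.72 Frad -1.55
a 3.435 rad 0.0580 Ftan 9.42 Frad 1.14
t 17.95 tcp [ 0.521  -0.3065  0.2231] F [ 8.13  5.1  -3.95] w 21.3 gf 20.0 x [ 0.806 -0.592  0.001] z [ 0.004  0.003 -1.   ]
a 3.728 rad 0.0580 Ftan 9.39 Frad 1.99
```

```bash
W='from h import *
w()'; python3 -m creep '[[-0.09,0.12,0,0,0]]' >/dev/null; python3 -c "$W"|tail -1; python3 -m creep '[[-0.1,0.11,0,0,0]]' >/dev/null; python3 -c "$W"|tail -1;  python3 -m creep '[[0,0,0,0,0]]' >/dev/null; python3 -c "$W"
```

```text
a 3.831 rad 0.0582 Ftan 10.05 Frad 2.77
a 3.926 rad 0.0582 Ftan 10.38 Frad 2.92
t 18.32 tcp [ 0.5092 -0.3098  0.2234] F [ 6.9   3.81 -3.42] w 21.6 gf 20.0 x [ 0.806 -0.592  0.002] z [ 0.004  0.002 -1.   ]
a 3.937 rad 0.0584 Ftan 7.37 Frad 2.80
```

```bash
W='from h import *
w()'; python3 -m creep '[[-0.11,0.1,0,0,0]]' >/dev/null; python3 -c "$W"|tail -1; python3 -m creep '[[0,0,0,0,0],[0,0,0,0,0]]' >/dev/null; python3 -c "$W"
python3 - <<'E'
from h import *
im=shot("side");a=cv2.resize(im["pixels"][200:320,265:365],None,fx=5,fy=5,interpolation=cv2.INTER_CUBIC);cv2.imwrite("pics/s7.png",a)
E
```

```text
a 4.019 rad 0.0583 Ftan 9.67 Frad 3.07
t 18.7 tcp [ 0.5037 -0.3105  0.2235] F [ 7.26  3.99 -1.96] w 21.4 gf 20.0 x [ 0.806 -0.592  0.002] z [ 0.004  0.002 -1.   ]
a 4.033 rad 0.0586 Ftan 7.44 Frad 3.65
```

View pics/s7.png

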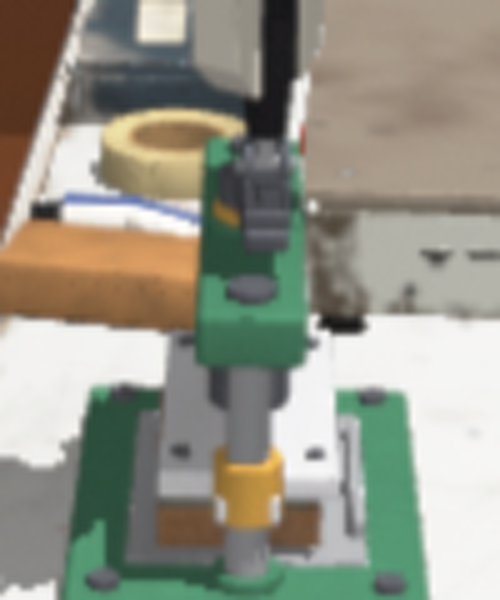

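Crank at the right end of its wind, sleeve at (270,100) upright. The platen (250,470) is down on the brown block. Fitting the forces puts contact near a=3.25, which gives about 88 N now. I'll add one small nudge towards the middle of the band.

```bash
W='from h import *
w()'; python3 -m creep '[[-0.06,0.04,0,0,0],[-0.05,0.03,0,0,0]]' >/dev/null; python3 -c "$W"|tail -1; python3 -m creep '[[0,0,0,0,0],[0,0,0,0,0]]' >/dev/null; python3 -c "$W"
```

```text
a 4.108 rad 0.0584 Ftan 11.36 Frad 2.25
t 19.25 tcp [ 0.4991 -0.3105  0.2237] F [ 9.03  2.49 -2.64] w 21.0 gf 20.0 x [ 0.806 -0.592  0.004] z [ 0.005  0.001 -1.   ]
a 4.112 rad 0.0585 Ftan 8.94 Frad 2.78
```

```bash
python3 -m creep '[[0,0,0.06,0,0],[0,0,0.06,0,0],[0,0,0,0,0]]' | sed -n 2,4p; python3 -m creep '[[0,0,-0.05,0,0],[0,0,0,0,0.6],[0,0,0,0,0.6],[0,0,0,0,0.6],[0,0,0,0,0.6],[0,0,0,0,0.6],[0,0,0,0,0.6]]'; python3 -c "
from h import *
w()"
```

```text
position: [0.5001, -0.3113, 0.2219]
ee_rot: [-2.983, 0.978, -0.014]
force: [4.5, 4.9, 18.3]
clock: 20.5
position: [0.4953, -0.3126, 0.2204]
ee_rot: [2.984, -0.983, -0.0]
force: [-0.7, 0.2, -0.9]
width: 0.595
gripper_force: 0.0
t 20.5 tcp [ 0.4953 -0.3126  0.2204] F [-0.7   0.24 -0.86] w 54.7 gf 0.0 x [ 0.804 -0.594 -0.   ] z [-0. -0. -1.]
a 4.170 rad 0.0609 Ftan -0.72 Frad 0.17
```

```bash
python3 -m creep '[[0,0,-0.4,0,0.6],[0,0,-0.5,0,0.6],[0,0,-0.6,0,0.6],[0,0,-0.6,0,0.6],[0,0,-0.6,0,0.6],[0,0,0,0,0.6],[0,0,0,0,0.6],[0,0,0,0,0.6]]'
python3 - <<'E'
from h import *
im=shot("side");a=cv2.resize(im["pixels"][170:330,255:375],None,fx=3.7,fy=3.7,interpolation=cv2.INTER_CUBIC);cv2.imwrite("pics/s8.png",a)
E
```

```text
clock: 21.5
position: [0.495, -0.3123, 0.3278]
ee_rot: [-2.984, 0.983, 0.002]
force: [0.3, -1.2, 0.7]
width: 0.601
gripper_force: 0.0
```

View pics/s8.png

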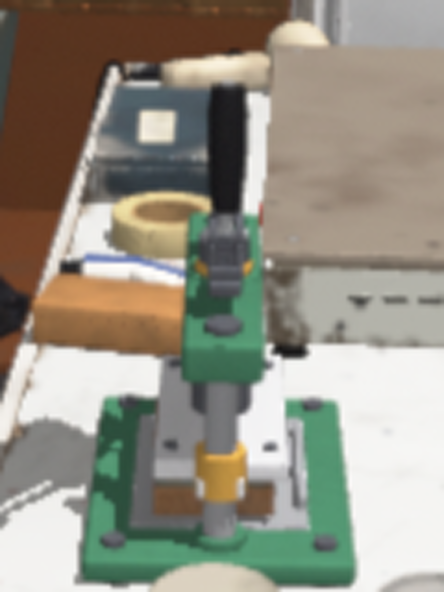

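The hand is clear. The grip stands upright and home (sleeve from (228,88) to (228,215)), and the platen is on the block at (215,470).

```bash
python3 -c "
from cell import sign_off
print(sign_off())"
```

```text
the job is handed in; nothing more can be done
None
```

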